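# Run-down test of a grooming turntable

### The arm

A 6-joint arm with a two-finger parallel gripper is mounted at the origin on the work surface. World frame = base frame: x ahead of the robot, y to its left, z up, the work surface at z = 0. Lengths are in mm, angles in degrees, forces in N, time in s.
With the tool pointing down it reaches from about 350 to 850 mm from the base axis. Payload 8.1 kg.
Tool frame: the origin (TCP) lies between the finger pads, 19 mm behind the fingertips; this is the grasp point; z points along the fingers, y is the line along which they close (so a half turn about z gives the same grasp; the last joint's range is limited). The gripper opens to 85 mm and grips with 20 to 120 N. Pads are 22 mm wide; open, the fingers measure 114 mm over their backs; the gripper's body (76 mm by 85 mm) begins 54 mm behind the grasp point. The pads swing forward as they close: fully open they stand 13 mm farther back than shut.
Start: joints at [-70.726, 7.471, 85.268, -0, 87.261, -4.893], TCP at [245.662, -547.408, 249.992] pointing down, gripper open.
Joint ranges: [-169.43, 169.43], [-51.17, 129.36], [1.28, 143.12], [-76.62, 256.62], [0, 156.53], [-152.29, 152.29]. Speed limits (degrees/s): [136.94, 136.94, 159.86, 180, 180, 180].

### API

Orientations are given as [roll, pitch, yaw] about the fixed x, y, z axes, in that order (R = Rz(yaw) Ry(pitch) Rx(roll)).
In Python, from bench import r gives the robot as it stands. The module is installed in compiled form; this text tells all that it offers.
- The arm moves only by the shell command python3 -m handwheel 'ROWS' [FORCE]. ROWS is JSON, a list of rows, each a list of 7 numbers: the shift along the tool's x, y, z in m, then the turn, a rotation vector about the tool's x, y, z in degrees, then the finger opening in m, from 0 to 0.0854. In form: [[tx, ty, tz, ax, ay, az, claw], ...]. A call has 1 to 8 rows; each row shifts and turns the commanded pose from where the row before left it, along the tool's axes as they then stand; what a row does not reach is not made up. A row lasts 1/12 s, in which the tool goes at most 41.7 mm and 7.16 degrees, less where a joint would pass 70% of its speed; a pose out of reach is approached as far as the arm can. A call with a gripper value outside its range is refused whole. The fingers move at their own pace and stop on an object; FORCE is the grip in N (left out, the last holds). Time passes only in rows, so rows that do not move let the fingers close. It gives the time, the measured TCP pose, the force, the opening and the grip force at its end, in the units of the state.
- r.sense(): the state, without advancing time (a new reading comes with each control period).
- r.snapshot(name): name is "scene" or "top" or "wrist"; returns (picture, depth): 384x512x3 uint8, blue, green, red; 384x512 float32, mm along the optical axis (not along the pixel's ray), 0 where there is no reading.
- r.calibration(name): a dict with "vfov" (degrees; the focal length in pixels is half the picture's height over the tangent of half this angle, whatever the lens; pixels are square), "cx", "cy" (the principal point, pixels), "dist" ([k1, k2, p1, p2, k3] as OpenCV has them; the pictures are not rectified), "rvec" (rotation vector, rad) and "tvec" (3), from world to camera coordinates, as OpenCV has them; the wrist camera has in their place "tool_from_camera" (4x4, takes a point from camera to tool coordinates, whose origin is the TCP and whose axes are the flange's). Camera axes: x right, y down, z forward; pixel columns grow to the right and rows downward; lengths in mm; the calibration is good to about 2 mm. A picture is of the moment at which its call begins: read the wrist's pose just before it. calibration takes no time and is no camera call.
- r.hand_in(): hands the job in; it is judged then, once.
The state is a dict: "time": time; "joint_pos": joint angles; "qd": joint speeds; "joint_efforts": joint torques, N m; "tool_pos": TCP position; "tcp_rot": TCP orientation; "ft_force": force on the tool from outside, world axes, zero at the start; "wrist_torque": the same for the moment, N m; "finger_gap": finger opening in mm; "grip_force": force on a finger pad.
Only numpy, scipy, OpenCV 4.12 (cv2) and the standard library are available. Lean on these libraries where they do the work, as an engineer would, in place of code of your own. Each camera call takes 0.05 s, during which the arm holds its last target. There are 200 camera calls.

### The job

Give the grooming turntable a run-down test with its dish left standing on it: set it turning by its wooden knob at about one turn in six seconds (never faster than one in three), let go, and while it coasts untouched follow the knob for at least five seconds on end, keeping the middle of the gripper within 2 cm of straight above the knob and the fingertips clear of its top but no more than 5 cm above it. The coasting counts only while it still turns faster than about one turn in twenty seconds; then take the knob again, park it facing the small upright pin on the stand, and let go with everything at rest. Leave the dish in the middle and the other things on the bench alone.

Things in the scene. Friction and masses are not known exactly. Their poses are not given: they have to be found in the camera images.
- stand: fixed steel foot of the turntable. Origin on the table on the vertical turning axis = centre of the turntable. Its own -x axis points to the parking pin: upright steel pin 18 mm thick, 50 mm high, 152 mm from the axis, just outside the disc. The disc is 260 mm across, black rubber mat on steel, its top 55 mm above the table; only the knob and the dish are on it
- knob_top (a point): centre of the top of the upright pine knob, 105 mm from the turning axis. Knob: cylinder 32 mm thick, from 65 to 125 mm above the table, this point on its top; a sleeve turning freely on its own vertical spindle, so it can be held at a constant gripper yaw all the way round. Grip with the TCP about 105 mm above the table: the fingertips then clear the dish
- turntable (a joint): turntable angle (rad), counter-clockwise from above, no stops; 0 and every whole turn = parked, knob facing the pin. Coasts on a ball bearing: 3.6 kg, inertia 0.031 kg m2 (some 20 percent either way), viscous drag 0.0015 N m s/rad, dry friction 0.002 N m: from 1 rad/s it loses about 0.11 rad/s per second
- park (a point): the point where knob_top stands when parked: 105 mm from the axis in the direction of the pin, 125 mm above the table. Hint: as the fingers open or close, the one that touches last or first can kick the turntable round by its push; fingers closing along the line through the turning axis (radially) cannot
- dish: cream glazed ceramic dish, loose, 84 mm across, 25 mm high, 220 g, standing near the middle of the turntable; origin at the centre of its underside. Must stay there
- log: bystander: pine gnawing log 140 mm long, 44 mm thick, lying on the left of the bench; origin under its middle, x along it. Also on the left, beyond y = 0.3 m and x = 0.45 m, stands a fixed pellet bin with a shut lid, 250 mm high with its lid knob
- clipper: bystander: chrome nail clipper 80 mm long on the pull-out shelf; origin under its middle, x along it
- brush: bystander: folded aluminium hand brush 130 x 40 x 36 mm on the pull-out shelf; origin under its middle, x along it
- pot: bystander: terracotta pot 90 mm across and 65 mm high; origin under its middle
- jar: bystander: clear plastic jar 68 mm across and 62 mm high; origin under its middle
Not all that is in view belongs to the job. There is more than one size of the dish; the one meant has the size given above.

How it is judged (in metres and radians):
On the way, in this order (a step that is already met when the one before it is completed fails the run):
1. the turntable is set turning ((velocity of joint turntable above 0.5 rad/s or velocity of joint turntable below -0.5 rad/s)), for 0.1 s.
2. it coasts untouched at over 0.25 rad/s for 5 s, the TCP within 20 mm of the knob axis, 15 to 80 mm above its top ((velocity of joint turntable above 0.25 rad/s or velocity of joint turntable below -0.25 rad/s) and horizontal distance between the grasp point and knob_top below 0.02 m and z of the grasp point in the frame of knob_top between 0.015 and 0.08 m and contact force between stand and the arm below 0.2 N and contact force between stand and the fingers below 0.2 N), for 5 s.
At the end, for the whole second after the job is handed in: the knob stands within 22 mm of its parked place, the turntable at rest (under 0.05 rad/s), the dish upright and within 30 mm of the middle (horizontal distance between knob_top and park below 0.022 m and not (velocity of joint turntable above 0.05 rad/s or velocity of joint turntable below -0.05 rad/s) and horizontal distance between dish and stand below 0.03 m and angle between dish's own z axis and vertical below 0.1 rad and linear speed of dish below 0.03 m/s); the robot touches nothing.
It fails at once if the turntable is whirled (over 3.5 rad/s) (velocity of joint turntable above 3.5 rad/s or velocity of joint turntable below -3.5 rad/s).
It fails at once if the dish is pushed off the middle (30 mm) or tipped (horizontal distance between dish and stand above 0.03 m or angle between dish's own z axis and vertical above 0.3 rad).
It fails at once if a bystander is disturbed (moved 20 mm) (distance of any of log, clipper, brush, pot, jar from where it was at the start of the episode above 0.02 m).
It also fails if it takes over 64 s, if anything falls off the work surface, if the arm or the gripper's body presses on something with over 40 N, if the wrist force passes 120 N, or if a joint passes its speed limit or range.

## Working session

There is one attempt and no reset: what is moved stays moved. The work goes in short steps, Python scripts to look and compute and a shell command to move; the robot and the scene stay as the last step left them, time stands still between calls to the robot, and variables do not carry over. Pictures are saved under pics/ and viewed, at most 10 in all, crops included, and the job is handed in when it is done.

```bash
mkdir -p pics; cat > h.py <<'E'
import numpy as np, cv2
from bench import r
from scipy.spatial.transform import Rotation as R
def K(c,shape=(384,512)):
    f=shape[0]/2/np.tan(np.radians(c["vfov"])/2)
    return np.array([[f,0,c["cx"]],[0,f,c["cy"]],[0,0,1.]])
def pose(c,s=None):
    if "rvec" in c:
        Rm=cv2.Rodrigues(np.array(c["rvec"],float))[0]; t=np.array(c["tvec"],float).ravel()
        return Rm.T,-Rm.T@t
    T=np.array(c["tool_from_camera"]); Rt=R.from_euler('xyz',s["tcp_rot"],degrees=True).as_matrix()
    return Rt@T[:3,:3], Rt@T[:3,3]+np.array(s["tool_pos"])
def ray(name,uv,s=None):
    c=r.calibration(name); p=cv2.undistortPoints(np.array(uv,float).reshape(-1,1,2),K(c),np.array(c["dist"],float)).reshape(-1,2)
    Rw,o=pose(c,s); return o,np.c_[p,np.ones(len(p))]@Rw.T
def atz(name,uv,z,s=None):
    o,d=ray(name,uv,s); return o+d*((z-o[2])/d[:,2])[:,None]
def bydepth(name,uv,dep,s=None):
    o,d=ray(name,uv,s); return o+d*np.array([dep[int(v),int(u)] for u,v in uv])[:,None]
E
python3 - <<'E'
from h import *
s=r.sense();print(s)
for n in("top","scene"):
    im,d=r.snapshot(n);cv2.imwrite(f"pics/{n}0.png",im);np.save(n+"_d",d)
    cv2.imwrite(f"pics/{n}0b.png",cv2.resize(im,(800,600),interpolation=cv2.INTER_CUBIC))
E
```

```text
{'time': 0.0, 'joint_pos': array([-7.07266713e+01,  7.51469796e+00,  8.53292823e+01,  8.43354618e-04,
        8.72599305e+01, -4.89402398e+00]), 'qd': array([ 0.02082135,  0.04393189,  0.01523776, -0.03934952, -0.06259949,
       -0.04566462]), 'joint_efforts': array([ 1.91993502e-05, -5.69393992e+01, -5.00558925e+01, -6.19837442e-05,
        1.49103825e-02,  3.26368513e-05]), 'tool_pos': array([ 245.49088622, -546.92775854,  248.94862901]), 'tcp_rot': array([-1.79896540e+02, -9.70418157e-03,  2.41673028e+01]), 'ft_force': array([-1.86646319,  0.79917008,  0.28144531]), 'wrist_torque': array([ 0.03093846, -0.03333766,  0.01836687]), 'grip_force': 0.0, 'finger_gap': 85.20418051026682}
```

View pics/top0b.png

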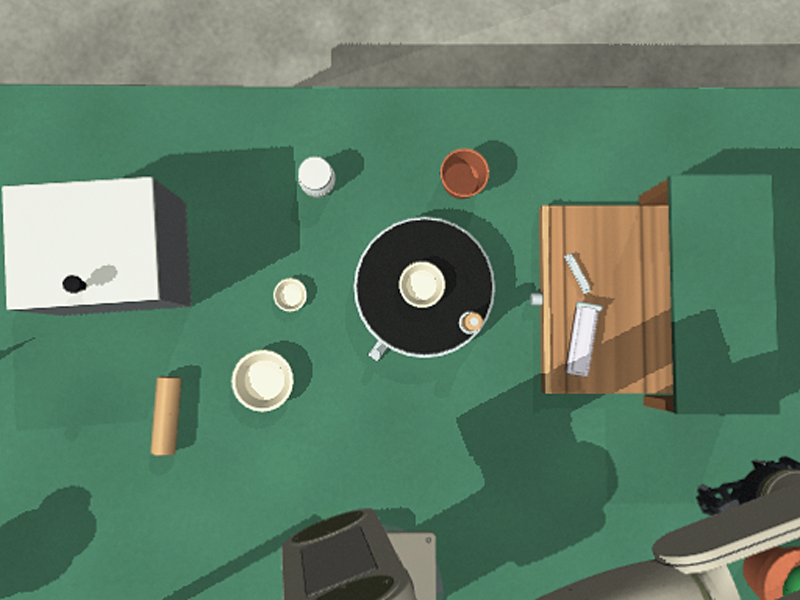

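View pics/scene0b.png

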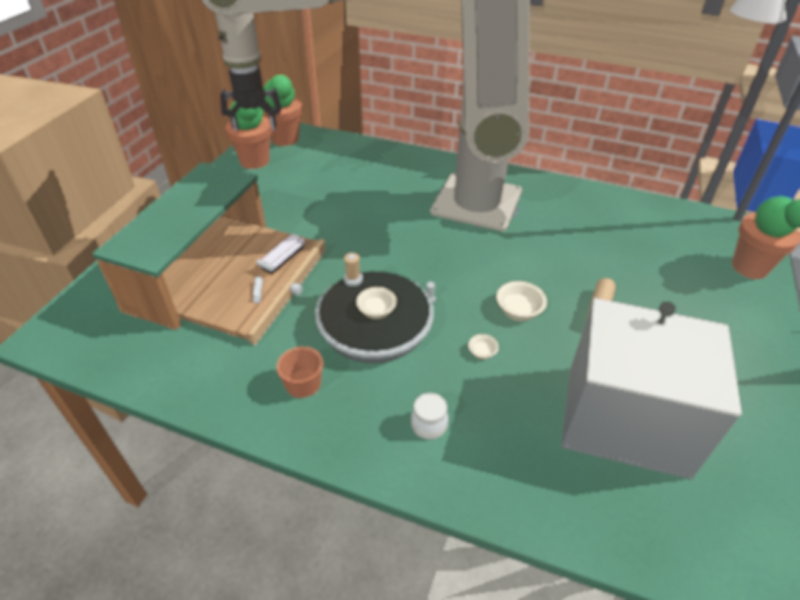

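The top view shows the disc centred near (424,287), the dish on it at (422,284), the knob at (472,321) and the pin at about (377,351), all in enlarged pixels. I'll enlarge the disc next.

```bash
python3 - <<'E'
from h import *
im=cv2.imread("pics/top0.png");c=im[125:245,215:335]
cv2.imwrite("pics/crop1.png",cv2.resize(c,(600,600),interpolation=cv2.INTER_CUBIC))
d=np.load("top_d.npy")
g=im.max(2);m=((g<60)).astype(np.uint8);m[:, :225]=0;m[:,318:]=0;m[:135]=0;m[230:]=0
n,l,st,ce=cv2.connectedComponentsWithStats(m);k=1+st[1:,4].argmax()
cs,_=cv2.findContours((l==k).astype(np.uint8),cv2.RETR_EXTERNAL,cv2.CHAIN_APPROX_NONE)
h=cv2.convexHull(cs[0]);print(st[k],cv2.fitEllipse(h),cv2.minEnclosingCircle(h))
pts=atz("top",h.reshape(-1,2),55.);A=np.c_[2*pts[:,:2],np.ones(len(pts))]
x=np.linalg.lstsq(A,(pts[:,:2]**2).sum(1),rcond=None)[0];print(x[:2],np.sqrt(x[2]+x[0]**2+x[1]**2))
print(bydepth("top",[(255,200),(270,182),(303,205)],d))
E
```

```text
[ 229  141   86   85 4868] ((271.2687683105469, 183.11289978027344), (85.21087646484375, 85.78456115722656), 99.87493133544922) ((271.2329406738281, 183.3310546875), 43.02817153930664)
[557.96963872 -86.16155947] 121.97251195880295
[[ 509.27078868  -39.67882407   52.39632037]
 [ 560.18093509  -82.30723789   58.11021304]
 [ 492.1160493  -167.47805661  128.02872442]]
```

View pics/crop1.png

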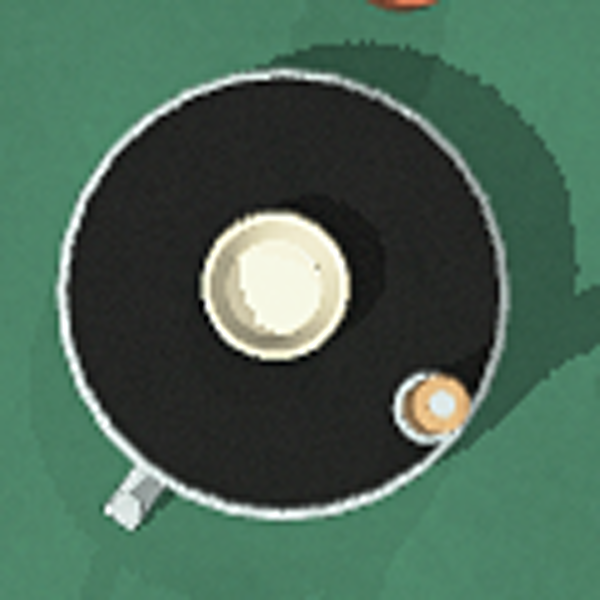

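The crop shows the knob's top centre at (441,404), the pin's top near (127,509), the dish rim centre at (276,285) and the disc rim centre at about (284,295).

```bash
python3 - <<'E'
from h import *
f=lambda u,v:[(u/5-.4+215,v/5-.4+125)]
C=np.array([558,-86.2])
for n,uv,z in(("knob",(441,404),125),("pin",(127,509),50),("dish",(276,285),80),("disc",(284,295),55)):
    p=atz("top",f(*uv),z)[0];q=p[:2]-C;print(n,p,np.hypot(*q),np.degrees(np.arctan2(q[1],q[0])))
print(pose(r.calibration("top"))[1])
E
```

```text
knob [ 491.15039428 -167.2831439   125.        ] 105.0873256369055 -129.50413129876523
pin [434.39754085   2.99859604  50.        ] 152.42689212795693 144.18363117478108
dish [559.44335137 -80.68415023  80.        ] 5.701566616302768 75.33601067697536
disc [555.87092019 -86.43142239  55.        ] 2.1416202169246277 -173.79653430455141
[ 443.7052737   -15.47235018 1428.5107781 ]
```

```bash
cat >> h.py <<'E'
C=np.array([558,-86.2])
def st(s=None):
    s=s or r.sense();p=np.array(s["tool_pos"]);q=p[:2]-C;th=np.degrees(np.arctan2(q[1],q[0]))
    yaw=s["tcp_rot"][2];Rt=R.from_euler('xyz',s["tcp_rot"],degrees=True).as_matrix()
    print("t%.2f"%s["time"],"tcp",p.round(1),"rad %.1f th %.1f"%(np.hypot(*q),th),"yawerr %.1f"%((yaw-th-90+90)%180-90),"rpy",np.round(s["tcp_rot"],1),"q6 %.0f"%s["joint_pos"][5],"F",np.round(s["ft_force"],1),"gap %.0f g %.0f"%(s["finger_gap"],s["grip_force"]))
    return s,Rt
E
python3 - <<'E'
from h import *
d=np.load("top_d.npy");print(bydepth("top",[(460,180),(400,200),(343,190),(372,215),(375,175)],d))
E
P='[0.0271,-0.0175,0,0,0,0,0.085]'
python3 -m handwheel '[[0.0271,-0.0175,0,0,0,0,0.085],[0.0271,-0.0175,0,0,0,0,0.085],[0.0271,-0.0175,0,0,0,0,0.085],[0.0271,-0.0175,0,0,0,0,0.085],[0.0271,-0.0175,0,0,0,0,0.085],[0.0271,-0.0175,0,0,0,0,0.085],[0.0271,-0.0175,0,0,0,0,0.085]]' 40
python3 -c "from h import *;st()"
```

```text
[[ 555.18798936 -570.56405408  175.35010202]
 [ 510.03055321 -459.53825193   31.47226657]
 [ 539.03535467 -294.87446853   32.51266836]
 [ 466.08560622 -367.77423039   70.09264073]
 [ 583.18760475 -389.87785026   26.69110383]]
time: 0.68
tool_pos: [369.0, -356.4, 249.6]
tcp_rot: [-180.0, 0.0, 24.2]
ft_force: [1.0, -0.3, -0.5]
finger_gap: 84.8
grip_force: 0.0
t0.68 tcp [ 369.  -356.4  249.6] rad 329.7 th -125.0 yawerr 59.1 rpy [-180.     0.    24.2] q6 16 F [ 1.  -0.3 -0.5] gap 85 g 0
```

```bash

python3 -m handwheel '[[0.0271,-0.0175,0,0,0,0,0.085],[0.0271,-0.0175,0,0,0,0,0.085],[0.0271,-0.0175,0,0,0,0,0.085],[0.0271,-0.0175,0,0,0,0,0.085],[0.0271,-0.0175,0,0,0,0,0.085],[0.0271,-0.0175,0,0,0,0,0.085],[0.0271,-0.0175,0,0,0,0,0.085]]' >/dev/null
python3 -m handwheel '[[0,0,0.006,0,0,7.1,0.085],[0,0,0.006,0,0,7.1,0.085],[0,0,0.006,0,0,7.1,0.085],[0,0,0.006,0,0,7.1,0.085],[0,0,0.006,0,0,7.1,0.085],[0,0,0.006,0,0,7.1,0.085],[0,0,0.006,0,0,7.1,0.085],[0,0,0.006,0,0,7.1,0.085]]' >/dev/null
python3 -m handwheel '[[0,0,0,0,0,7.1,0.085],[0,0,0,0,0,0,0.085]]' >/dev/null
python3 - <<'E'
from h import *
s,_=st();im,d=r.snapshot("wrist");cv2.imwrite("pics/w1.png",im);np.save("w1_d",d)
np.save("w1_s",np.r_[s["tool_pos"],s["tcp_rot"]])
c=r.calibration("wrist");print(c)
E
```

```text
t2.10 tcp [ 490.9 -168.3  200.9] rad 106.0 th -129.3 yawerr -0.8 rpy [ 1.80e+02  1.00e-01 -4.01e+01] q6 105 F [ 0.5 -0.3 -0.2] gap 85 g 0
{'vfov': 60.363922976256184, 'cx': 257.1123027978544, 'cy': 195.2949467999995, 'dist': array([-0.08596843,  0.        ,  0.        ,  0.        ,  0.        ]), 'tool_from_camera': array([[ 5.98659530e-04, -9.63608101e-01, -2.67318293e-01,
         6.74819584e+01],
       [ 9.99999814e-01,  5.46273495e-04,  2.70336361e-04,
         1.85812283e+00],
       [-1.14469410e-04, -2.67318405e-01,  9.63608249e-01,
        -1.22926864e+02],
       [ 0.00000000e+00,  0.00000000e+00,  0.00000000e+00,
         1.00000000e+00]])}
```

View pics/w1.png

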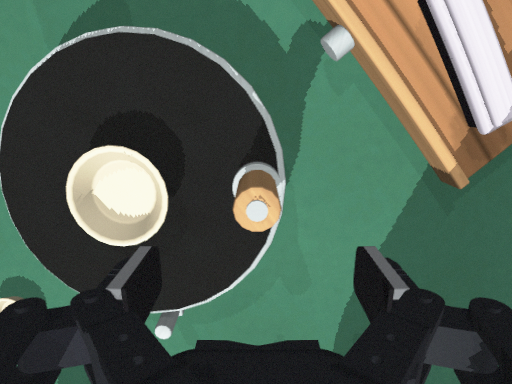

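The wrist view shows the knob top at (257,210), the pin top at (165,332) and the dish rim centre at (117,195). I'll refine the centre from this.

```bash
cat >> h.py <<'E'
def cloud(name,d,s):
    v,u=np.nonzero(d>0);o,dr=ray(name,np.c_[u,v],s);return o+dr*d[v,u][:,None],u,v
def knob():
    """knob top centre by wrist depth: points 119..132 mm high near its circle"""
    s=r.sense();im,d=r.snapshot("wrist");P,u,v=cloud("wrist",d,s)
    rad=np.hypot(*(P[:,:2]-C).T);k=(P[:,2]>119)&(P[:,2]<133)&(rad>75)&(rad<135)&(np.hypot(*(P[:,:2]-np.array(s["tool_pos"])[:2]).T)<60)
    if k.sum()<30: print("no knob",k.sum());return None
    (cx,cy),rr=cv2.minEnclosingCircle(P[k][:,:2].astype(np.float32));q=np.array([cx,cy])-C
    m=P[k][:,:2].mean(0);th=np.degrees(np.arctan2(q[1],q[0]))
    print("knob t%.2f"%s["time"],np.round([cx,cy],1),"mean",m.round(1),"r %.1f n%d z%.0f"%(rr,k.sum(),P[k][:,2].mean()),"rad %.1f th %.2f"%(np.hypot(*q),th))
    return s["time"],th
E
python3 - <<'E'
from h import *
a=np.load("w1_s.npy");s={"tool_pos":a[:3],"tcp_rot":a[3:]};im=cv2.imread("pics/w1.png")
m=(im.max(2)<60).astype(np.uint8);m[270:]=0;m[245:,:165]=0
n,l,sta,ce=cv2.connectedComponentsWithStats(m);k=1+sta[1:,4].argmax();print(sta[k])
v,u=np.nonzero(l==k);cs,_=cv2.findContours((l==k).astype(np.uint8),cv2.RETR_EXTERNAL,cv2.CHAIN_APPROX_NONE)
h=cv2.convexHull(cs[0]).reshape(-1,2)
P=atz("wrist",h,55.,s)[:,:2]
from scipy.optimize import least_squares
f=least_squares(lambda x:np.hypot(*(P-x[:2]).T)-x[2],[558,-86,124],loss="soft_l1",f_scale=1);print(f.x,np.abs(f.fun).round(1).max())
pin=atz("wrist",[(165,332)],50.,s)[0];kn=atz("wrist",[(257.5,210)],125.,s)[0];di=atz("wrist",[(117,195)],80.,s)[0]
for c in(C,f.x[:2]):
  for n,p in(("pin",pin),("knob",kn),("dish",di)):
    q=p[:2]-c;print(n,p.round(1),np.hypot(*q).round(1),np.degrees(np.arctan2(q[1],q[0])).round(2))
st();knob()
E
```

```text
[    0    33   277   237 40820]
[557.59453646 -90.01970296 122.00420844] 41.4
pin [433.5  -2.5  50. ] 150.0 146.08
knob [ 491.4 -171.6  125. ] 108.3 -127.97
dish [559.7 -86.2  80. ] 1.7 0.62
pin [433.5  -2.5  50. ] 151.8 144.8
knob [ 491.4 -171.6  125. ] 105.0 -129.07
dish [559.7 -86.2  80. ] 4.4 61.38
t2.15 tcp [ 491.2 -168.4  201.4] rad 106.0 th -129.1 yawerr -0.5 rpy [ 1.80e+02  1.00e-01 -3.96e+01] q6 105 F [ 0.5 -0.3 -0.1] gap 85 g 0
knob t2.15 [ 491.3 -170.8] mean [ 491.8 -171.4] r 15.8 n1721 z122 rad 107.8 th -128.25
```

```bash
sed -i 's/^C=.*/C=np.array([557.8,-88.1])/' h.py
python3 -m handwheel '[[0.001,0.001,0.012,0,0,0,0.085],[0,0,0.018,0,0,0,0.085],[0,0,0.018,0,0,0,0.085],[0,0,0.018,0,0,0,0.085],[0,0,0.018,0,0,0,0.085],[0,0,0.012,0,0,0,0.085],[0,0,0,0,0,0,0.085]]' 30 >/dev/null
python3 -c "from h import *;st()"
python3 -m handwheel '[[0,0,0,0,0,0,0.045],[0,0,0,0,0,0,0.03],[0,0,0,0,0,0,0.02],[0,0,0,0,0,0,0.02],[0,0,0,0,0,0,0.02],[0,0,0,0,0,0,0.02]]' 30 >/dev/null
python3 -c "from h import *;st();knob();st()"
```

```text
t2.78 tcp [ 489.4 -169.   102.3] rad 105.9 th -130.2 yawerr 0.6 rpy [179.9   0.3 -39.6] q6 105 F [-0.5 -0.1 -0.5] gap 85 g 0
t3.28 tcp [ 493.  -169.9  107.5] rad 104.3 th -128.4 yawerr -1.3 rpy [-179.9   -0.2  -39.7] q6 105 F [2.9 3.2 4.5] gap 31 g 30
knob t3.28 [ 499.7 -175.7] mean [ 493.6 -172.5] r 29.9 n6511 z123 rad 105.1 th -123.55
t3.33 tcp [ 493.  -169.9  107.5] rad 104.3 th -128.4 yawerr -1.3 rpy [-179.9   -0.2  -39.7] q6 105 F [3.7 4.1 5.3] gap 31 g 31
```

```bash

python3 -m handwheel '[[0.0009,0,0,0,0,-0.5,0.02],[0.0018,0,0,0,0,-1,0.02],[0.0027,0,0,0,0,-1.5,0.02],[0.0037,-0.0001,0,0,0,-2,0.02],[0.0046,-0.0001,0,0,0,-2.5,0.02],[0.0055,-0.0001,0,0,0,-3,0.02],[0.0064,-0.0002,0,0,0,-3.5,0.02],[0.0073,-0.0003,0,0,0,-4,0.02]]' >/dev/null
python3 -c "from h import *;st()"
```

```text
t4.00 tcp [ 521.3 -186.1  107.5] rad 104.6 th -110.4 yawerr -1.1 rpy [-1.799e+02 -1.000e-01 -2.150e+01] q6 86 F [2.2 7.9 7. ] gap 31 g 31
```

```bash

python3 -m handwheel '[[0.0081,-0.0006,0,0,0,-4.4,0.02],[0.0088,-0.0007,0,0,0,-4.8,0.02],[0.0088,-0.0004,0,0,0,-4.8,0.02],[0.0088,-0.0004,0,0,0,-4.8,0.02],[0.0088,-0.0004,0,0,0,-4.8,0.02]]' >/dev/null
python3 -c "from h import *;st()"
```

```text
t4.42 tcp [ 563.8 -192.9  107.5] rad 104.9 th -86.7 yawerr -1.1 rpy [-1.8e+02 -1.0e-01  2.1e+00] q6 64 F [-0.1  8.7  9.3] gap 31 g 31
```

```bash

python3 -m handwheel '[[0.0088,-0.0004,0,0,0,-4.8,0.085],[0.0088,-0.0004,0,0,0,-4.8,0.085],[0.0088,-0.0004,0,0,0,-4.8,0.085],[0.0088,-0.0004,0,0,0,-4.8,0.085]]' >/dev/null
python3 -c "from h import *;st()"
```

```text
t4.75 tcp [ 596.8 -186.7  105.8] rad 106.0 th -68.4 yawerr -0.3 rpy [180.    0.   21.3] q6 47 F [ 0.  -0.1  0.1] gap 78 g 0
```

```bash

python3 -m handwheel '[[0.0086,-0.0006,-0.008,0,0,-4.7,0.085],[0.0086,-0.0006,-0.011,0,0,-4.7,0.085],[0.0085,-0.0006,-0.011,0,0,-4.65,0.085],[0.0085,-0.0003,-0.011,0,0,-4.65,0.085],[0.0084,-0.0003,-0.011,0,0,-4.6,0.085],[0.0083,-0.0003,-0.008,0,0,-4.55,0.085]]' >/dev/null
python3 -c "from h import *;st();knob();st();knob()"
```

```text
t5.25 tcp [ 638.2 -157.1  167. ] rad 105.9 th -40.6 yawerr -0.2 rpy [180.    0.   49.1] q6 23 F [0.9 0.2 0.4] gap 85 g 0
knob t5.25 [ 635.6 -159.4] mean [ 636.4 -158.5] r 15.9 n2361 z122 rad 105.5 th -42.47
t5.30 tcp [ 639.8 -156.   168.8] rad 106.4 th -39.6 yawerr -0.8 rpy [ 1.798e+02 -1.000e-01  4.950e+01] q6 22 F [0.2 0.1 0.7] gap 85 g 0
knob t5.30 [ 638.8 -155.8] mean [ 639.5 -154.9] r 15.9 n2339 z122 rad 105.6 th -39.89
```

```bash
cat >> h.py <<'E'
import json,os
from scipy.optimize import least_squares
def model(w,t,f=1.):
    a,b=.0015/.031*f,.002/.031*f; e=np.exp(-a*t); return (w+b/a)*(1-e)/a-b/a*t, (w+b/a)*e-b/a
def plan(n=8,rate=0.,z=167.,add=(),off=0.):
    """measure the knob, fit the coasting, print rows that follow it; rate=yaw deg/row"""
    L=json.load(open("obs.json")) if os.path.exists("obs.json") else []
    L+=list(add); k=knob()
    if k: L.append(k)
    json.dump(L,open("obs.json","w")); A=np.array(L)
    th=np.unwrap(np.radians(A[:,1]));t0=A[0,0];f=lambda x:th[0]+x[0]+model(x[1],A[:,0]-t0,x[2])[0]-th
    g=lambda x:np.r_[f(x)/.01,(x[2]-1)/.15]
    x=least_squares(g,[0,.93,1]).x;s,Rt=st();t=s["time"]
    P=lambda tt:th[0]+x[0]+model(x[1],tt-t0,x[2])[0]
    print("fit",x.round(3),"resid deg",np.degrees(f(x)).round(1),"now th %.1f w %.3f"%(np.degrees(P(t)),model(x[1],t-t0,x[2])[1]))
    p=np.array(s["tool_pos"])[:2];y=s["tcp_rot"][2];dz=(s["tool_pos"][2]-z)/n
    for i in range(1,n+1):
        a=P(t+i/12);q=C+105*np.array([np.cos(a),np.sin(a)])
        d=q-p if i>1 else q-p
        c,sn=np.cos(np.radians(y)),np.sin(np.radians(y));print([round(float(v)/1000,4) for v in(c*d[0]+sn*d[1],sn*d[0]-c*d[1],dz)],-rate,"th %.1f yaw %.1f"%(np.degrees(a),y+rate))
        p=q;y+=rate
E
python3 -c "
from h import *
plan(8,0.5,add=[(5.25,-42.47),(5.30,-39.89)])"
```

```text
knob t5.35 [ 641.7 -152. ] mean [ 642.4 -151.3] r 15.8 n2406 z122 rad 105.4 th -37.28
t5.40 tcp [ 638.3 -156.9  166.6] rad 105.9 th -40.5 yawerr -0.6 rpy [179.9  -0.   48.8] q6 23 F [-0.3  0.   0.7] gap 85 g 0
fit [-0.     0.911  1.   ] resid deg [-0.  0. -0.] now th -34.7 w 0.895
[0.0183, -0.0027, -0.0001] -0.5 th -30.5 yaw 49.3
[0.0075, -0.0016, -0.0001] -0.5 th -26.3 yaw 49.8
[0.0073, -0.0021, -0.0001] -0.5 th -22.1 yaw 50.3
[0.0071, -0.0025, -0.0001] -0.5 th -18.0 yaw 50.8
[0.0069, -0.0029, -0.0001] -0.5 th -13.9 yaw 51.3
[0.0066, -0.0033, -0.0001] -0.5 th -9.9 yaw 51.8
[0.0063, -0.0037, -0.0001] -0.5 th -5.9 yaw 52.3
[0.006, -0.004, -0.0001] -0.5 th -1.9 yaw 52.8
```

```bash

python3 -m handwheel '[[0.0175,-0.0027,0,0,0,-0.5,0.085],[0.0078,-0.0016,0,0,0,-0.5,0.085],[0.0075,-0.0021,0,0,0,-0.5,0.085],[0.0072,-0.0025,0,0,0,-0.5,0.085],[0.0069,-0.0029,0,0,0,-0.5,0.085],[0.0066,-0.0033,0,0,0,-0.5,0.085],[0.0063,-0.0037,0,0,0,-0.5,0.085],[0.006,-0.004,0,0,0,-0.5,0.085]]' >/dev/null
python3 -c "
from h import *
plan(8,0)"
```

```text
knob t6.07 [662.7 -91.1] mean [663.3 -90.3] r 15.8 n2412 z122 rad 105.0 th -1.66
t6.12 tcp [662.3 -89.8 166. ] rad 104.5 th -0.9 yawerr -36.0 rpy [-180.   -0.   53.] q6 25 F [ 0.5 -0.2 -0.9] gap 85 g 0
fit [-0.     0.916  1.   ] resid deg [-0.  0.  0. -0.] now th 0.7 w 0.824
[0.0082, -0.0059, -0.0001] 0 th 4.6 yaw 53.0
[0.0051, -0.0049, -0.0001] 0 th 8.5 yaw 53.0
[0.0048, -0.0052, -0.0001] 0 th 12.3 yaw 53.0
[0.0044, -0.0054, -0.0001] 0 th 16.1 yaw 53.0
[0.0039, -0.0056, -0.0001] 0 th 19.9 yaw 53.0
[0.0035, -0.0058, -0.0001] 0 th 23.6 yaw 53.0
[0.0031, -0.006, -0.0001] 0 th 27.2 yaw 53.0
[0.0027, -0.0061, -0.0001] 0 th 30.9 yaw 53.0
```

```bash

python3 -m handwheel '[[0.0082,-0.0059,0,0,0,0,0.085],[0.0051,-0.0049,0,0,0,0,0.085],[0.0048,-0.0052,0,0,0,0,0.085],[0.0044,-0.0054,0,0,0,0,0.085],[0.0039,-0.0056,0,0,0,0,0.085],[0.0035,-0.0058,0,0,0,0,0.085],[0.0031,-0.006,0,0,0,0,0.085],[0.0027,-0.0061,0,0,0,0,0.085]]' >/dev/null
python3 -c "
from h import *
plan(8,0)"
```

```text
knob t6.78 [647.  -33.8] mean [647.6 -32.8] r 15.9 n2431 z122 rad 104.4 th 31.34
t6.83 tcp [647.1 -34.6 166. ] rad 104.1 th 30.9 yawerr -68.0 rpy [-180.   -0.   53.] q6 29 F [0.1 1.  0.4] gap 85 g 0
fit [-0.001  0.92   0.981] resid deg [-0.1 -0.  -0.   0.2 -0.1] now th 33.4 w 0.757
[0.0045, -0.0102, -0.0001] 0 th 37.0 yaw 53.0
[0.0016, -0.0063, -0.0001] 0 th 40.6 yaw 53.0
[0.0012, -0.0063, -0.0001] 0 th 44.1 yaw 53.0
[0.0008, -0.0063, -0.0001] 0 th 47.6 yaw 53.0
[0.0004, -0.0063, -0.0001] 0 th 51.0 yaw 53.0
[0.0, -0.0062, -0.0001] 0 th 54.4 yaw 53.0
[-0.0003, -0.0061, -0.0001] 0 th 57.8 yaw 53.0
[-0.0007, -0.006, -0.0001] 0 th 61.1 yaw 53.0
```

```bash

python3 -m handwheel '[[0.0045,-0.0102,0,0,0,0,0.085],[0.0016,-0.0063,0,0,0,0,0.085],[0.0012,-0.0063,0,0,0,0,0.085],[0.0008,-0.0063,0,0,0,0,0.085],[0.0004,-0.0063,0,0,0,0,0.085],[0,-0.0062,0,0,0,0,0.085],[-0.0003,-0.0061,0,0,0,0,0.085],[-0.0007,-0.006,0,0,0,0,0.085]]' >/dev/null
python3 -c "
from h import *
plan(8,0)"
```

```text
knob t7.50 [606.8   3.7] mean [607.5   4.6] r 15.9 n2411 z122 rad 104.0 th 61.92
t7.55 tcp [608.3   2.9 165.9] rad 104.1 th 61.0 yawerr 82.0 rpy [-180.     0.    52.9] q6 32 F [ 0.9  0.8 -0.7] gap 85 g 0
fit [-0.001  0.918  0.923] resid deg [-0.1 -0.  -0.   0.2  0.2 -0.2] now th 63.7 w 0.699
[-0.0012, -0.0111, -0.0001] 0 th 67.1 yaw 52.9
[-0.0016, -0.0058, -0.0001] 0 th 70.3 yaw 52.9
[-0.0019, -0.0056, -0.0001] 0 th 73.6 yaw 52.9
[-0.0022, -0.0054, -0.0001] 0 th 76.8 yaw 52.9
[-0.0025, -0.0053, -0.0001] 0 th 80.0 yaw 52.9
[-0.0028, -0.0051, -0.0001] 0 th 83.1 yaw 52.9
[-0.003, -0.0048, -0.0001] 0 th 86.2 yaw 52.9
[-0.0032, -0.0046, -0.0001] 0 th 89.3 yaw 52.9
```

```bash

python3 -m handwheel '[[-0.0012,-0.0111,0,0,0,0,0.085],[-0.0016,-0.0058,0,0,0,0,0.085],[-0.0019,-0.0056,0,0,0,0,0.085],[-0.0022,-0.0054,0,0,0,0,0.085],[-0.0025,-0.0053,0,0,0,0,0.085],[-0.0028,-0.0051,0,0,0,0,0.085],[-0.003,-0.0048,0,0,0,0,0.085],[-0.0032,-0.0046,0,0,0,0,0.085]]' >/dev/null
python3 -c "
from h import *
plan(8,0)"
```

```text
knob t8.22 [558.1  15.8] mean [558.8  16.8] r 15.9 n2406 z122 rad 103.9 th 89.85
t8.27 tcp [559.1  16.2 165.9] rad 104.3 th 89.3 yawerr 53.6 rpy [-180.     0.    52.9] q6 33 F [ 0.2  0.9 -1. ] gap 85 g 0
fit [-0.001  0.915  0.886] resid deg [-0.1 -0.  -0.   0.1  0.2 -0.  -0.1] now th 91.6 w 0.642
[-0.0056, -0.008, -0.0001] 0 th 94.6 yaw 52.9
[-0.0038, -0.004, -0.0001] 0 th 97.6 yaw 52.9
[-0.0039, -0.0038, -0.0001] 0 th 100.6 yaw 52.9
[-0.0041, -0.0035, -0.0001] 0 th 103.6 yaw 52.9
[-0.0042, -0.0033, -0.0001] 0 th 106.5 yaw 52.9
[-0.0043, -0.003, -0.0001] 0 th 109.4 yaw 52.9
[-0.0044, -0.0028, -0.0001] 0 th 112.2 yaw 52.9
[-0.0045, -0.0025, -0.0001] 0 th 115.0 yaw 52.9
```

```bash

python3 -m handwheel '[[-0.0056,-0.008,0,0,0,0,0.085],[-0.0038,-0.004,0,0,0,0,0.085],[-0.0039,-0.0038,0,0,0,0,0.085],[-0.0041,-0.0035,0,0,0,0,0.085],[-0.0042,-0.0033,0,0,0,0,0.085],[-0.0043,-0.003,0,0,0,0,0.085],[-0.0044,-0.0028,0,0,0,0,0.085],[-0.0045,-0.0025,0,0,0,0,0.085]]' >/dev/null
python3 -c "
from h import *
plan(8,0)"
```

```text
knob t8.93 [513.5   6.1] mean [514.1   7. ] r 15.8 n2394 z122 rad 104.1 th 115.19
t8.98 tcp [513.7   6.5 165.9] rad 104.4 th 115.0 yawerr 27.9 rpy [-180.     0.    52.9] q6 32 F [ 0.5 -0.3 -0.4] gap 85 g 0
fit [-0.001  0.915  0.879] resid deg [-0.1 -0.  -0.   0.1  0.2  0.  -0.1 -0. ] now th 116.8 w 0.584
[-0.0073, -0.0042, -0.0001] 0 th 119.6 yaw 52.9
[-0.0047, -0.0019, -0.0001] 0 th 122.4 yaw 52.9
[-0.0047, -0.0016, -0.0001] 0 th 125.1 yaw 52.9
[-0.0047, -0.0014, -0.0001] 0 th 127.7 yaw 52.9
[-0.0047, -0.0012, -0.0001] 0 th 130.4 yaw 52.9
[-0.0047, -0.0009, -0.0001] 0 th 133.0 yaw 52.9
[-0.0047, -0.0007, -0.0001] 0 th 135.6 yaw 52.9
[-0.0046, -0.0005, -0.0001] 0 th 138.1 yaw 52.9
```

```bash

python3 -m handwheel '[[-0.0073,-0.0042,0,0,0,0,0.085],[-0.0047,-0.0019,0,0,0,0,0.085],[-0.0047,-0.0016,0,0,0,0,0.085],[-0.0047,-0.0014,0,0,0,0,0.085],[-0.0047,-0.0012,0,0,0,0,0.085],[-0.0047,-0.0009,0,0,0,0,0.085],[-0.0047,-0.0007,0,0,0,0,0.085],[-0.0046,-0.0005,0,0,0,0,0.085]]' >/dev/null
python3 -c "
from h import *
plan(8,2.4)"
```

```text
knob t9.65 [480.1 -18.1] mean [480.8 -17.4] r 15.9 n2418 z122 rad 104.6 th 138.01
t9.70 tcp [480.  -18.3 165.9] rad 104.5 th 138.1 yawerr 4.8 rpy [-180.     0.    52.9] q6 29 F [ 1.5 -0.7 -0.1] gap 85 g 0
fit [-0.001  0.915  0.883] resid deg [-0.1 -0.  -0.1  0.1  0.2  0.  -0.1 -0.1  0. ] now th 139.6 w 0.526
[-0.0072, -0.0008, -0.0001] -2.4 th 142.0 yaw 55.3
[-0.0045, -0.0002, -0.0001] -2.4 th 144.5 yaw 57.7
[-0.0045, -0.0002, -0.0001] -2.4 th 146.9 yaw 60.1
[-0.0044, -0.0002, -0.0001] -2.4 th 149.3 yaw 62.5
[-0.0043, -0.0001, -0.0001] -2.4 th 151.7 yaw 64.9
[-0.0043, -0.0002, -0.0001] -2.4 th 154.0 yaw 67.3
[-0.0042, -0.0002, -0.0001] -2.4 th 156.4 yaw 69.7
[-0.0042, -0.0002, -0.0001] -2.4 th 158.6 yaw 72.1
```

```bash

python3 -m handwheel '[[-0.0072,-0.0008,0,0,0,-2.4,0.085],[-0.0045,-0.0002,0,0,0,-2.4,0.085],[-0.0045,-0.0002,0,0,0,-2.4,0.085],[-0.0044,-0.0002,0,0,0,-2.4,0.085],[-0.0043,-0.0002,0,0,0,-2.4,0.085],[-0.0043,-0.0002,0,0,0,-2.4,0.085],[-0.0042,-0.0002,0,0,0,-2.4,0.085],[-0.0042,-0.0002,0,0,0,-2.4,0.085]]' >/dev/null
python3 -c "
from h import *
plan(8,2.1)"
```

```text
knob t10.37 [460.4 -49.7] mean [460.7 -48.6] r 16.1 n2403 z122 rad 104.7 th 158.46
t10.42 tcp [460.2 -49.7 166. ] rad 104.9 th 158.6 yawerr 3.8 rpy [180.    0.   72.4] q6 5 F [-0.2 -0.5  0.5] gap 85 g 0
fit [-0.002  0.916  0.888] resid deg [-0.1 -0.1 -0.1  0.1  0.2  0.  -0.1 -0.1 -0.   0.1] now th 159.9 w 0.468
[-0.0065, -0.0003, -0.0001] -2.1 th 162.1 yaw 74.5
[-0.004, -0.0001, -0.0001] -2.1 th 164.3 yaw 76.6
[-0.004, -0.0001, -0.0001] -2.1 th 166.4 yaw 78.7
[-0.0039, -0.0001, -0.0001] -2.1 th 168.6 yaw 80.8
[-0.0038, -0.0001, -0.0001] -2.1 th 170.7 yaw 82.9
[-0.0038, -0.0001, -0.0001] -2.1 th 172.7 yaw 85.0
[-0.0037, -0.0001, -0.0001] -2.1 th 174.8 yaw 87.1
[-0.0037, -0.0001, -0.0001] -2.1 th 176.8 yaw 89.2
```

```bash

python3 -m handwheel '[[-0.0065,-0.0003,0,0,0,-1.7,0.085],[-0.004,-0.0001,0,0,0,-1.7,0.085],[-0.004,-0.0001,0,0,0,-1.7,0.085],[-0.0039,-0.0001,0,0,0,-1.7,0.085],[-0.0038,-0.0002,0,0,0,-1.7,0.085],[-0.0038,-0.0002,0,0,0,-1.7,0.085],[-0.0037,-0.0002,0,0,0,-1.7,0.085],[-0.0037,-0.0003,0,0,0,-1.7,0.085]]' >/dev/null
python3 -c "
from h import *
plan(8,1.8,105)"
```

```text
knob t11.08 [453.  -81.5] mean [452.9 -80.5] r 16.0 n2404 z122 rad 105.0 th 176.41
t11.13 tcp [451.7 -81.8 166. ] rad 106.2 th 176.6 yawerr -0.8 rpy [180.    0.   85.9] q6 -13 F [ 0.3 -0.2  1.2] gap 85 g 0
fit [-0.002  0.917  0.894] resid deg [-0.1 -0.1 -0.1  0.2  0.2  0.1 -0.1 -0.1 -0.1 -0.1  0.1] now th 177.7 w 0.411
[-0.0056, 0.0015, 0.0076] -1.8 th 179.7 yaw 87.7
[-0.0035, 0.0002, 0.0076] -1.8 th 181.6 yaw 89.5
[-0.0035, 0.0002, 0.0076] -1.8 th 183.5 yaw 91.3
[-0.0034, 0.0002, 0.0076] -1.8 th 185.3 yaw 93.1
[-0.0033, 0.0002, 0.0076] -1.8 th 187.2 yaw 94.9
[-0.0033, 0.0002, 0.0076] -1.8 th 189.0 yaw 96.7
[-0.0032, 0.0002, 0.0076] -1.8 th 190.8 yaw 98.5
[-0.0032, 0.0002, 0.0076] -1.8 th 192.5 yaw 100.3
```

```bash

python3 -m handwheel '[[-0.0056,0.0015,0.0076,0,0,-1.8,0.085],[-0.0035,0.0002,0.0076,0,0,-1.8,0.085],[-0.0035,0.0001,0.0076,0,0,-1.8,0.085],[-0.0034,0.0001,0.0076,0,0,-1.8,0.085],[-0.0033,0.0001,0.0076,0,0,-1.8,0.085],[-0.0033,0.0001,0.0076,0,0,-1.8,0.085],[-0.0032,0.0001,0.0076,0,0,-1.8,0.085],[-0.0032,0.0001,0.0076,0,0,-1.8,0.085]]' >/dev/null
python3 -c "
from h import *
st()"
python3 -m handwheel '[[-0.0032,0.0001,0,0,0,-1.7,0.06],[-0.0031,0.0001,0,0,0,-1.7,0.02],[-0.0031,0.0001,0,0,0,-1.7,0.02],[-0.003,0.0001,0,0,0,-1.6,0.02],[-0.003,0.0001,0,0,0,-1.6,0.02],[-0.003,0.0001,0,0,0,-1.6,0.02],[-0.003,0.0001,0,0,0,-1.6,0.02]]' 30 >/dev/null
python3 -c "
from h import *
st()"
```

```text
t11.80 tcp [ 454.9 -110.2  104.9] rad 105.2 th -167.9 yawerr -2.0 rpy [180.   -0.  100.1] q6 -30 F [ 0.4  0.6 -0.7] gap 85 g 0
t12.38 tcp [ 462.4 -130.3  105.6] rad 104.3 th -156.1 yawerr -2.3 rpy [179.8   0.  111.6] q6 -44 F [ 6.8  2.9 -2. ] gap 31 g 33
```

```bash

python3 -m handwheel '[[-0.0022,0.0003,0,0,0,-1.2,0.02],[-0.0015,0.0003,0,0,0,-0.8,0.02],[-0.0007,0,0,0,0,-0.4,0.02],[0,0,0,0,0,0,0.02],[0.0009,0,0,0,0,0.5,0.02],[0.0018,0,0,0,0,1,0.02],[0.0027,0,0,0,0,1.5,0.02],[0.0037,0.0001,0,0,0,2,0.02]]' >/dev/null
python3 -c "
from h import *
st()"
python3 -m handwheel '[[0.0046,0.0001,0,0,0,2.5,0.02],[0.0055,0.0001,0,0,0,3,0.02],[0.0064,0.0002,0,0,0,3.5,0.02],[0.0064,0.0002,0,0,0,3.5,0.02],[0.0064,0.0002,0,0,0,3.5,0.02],[0.0064,0.0002,0,0,0,3.5,0.02],[0.0064,0.0002,0,0,0,3.5,0.02],[0.0064,0.0002,0,0,0,3.5,0.02]]' >/dev/null
python3 -c "
from h import *
st()"
```

```text
t13.05 tcp [ 460.7 -125.9  105.6] rad 104.2 th -158.7 yawerr -2.4 rpy [179.9   0.  108.9] q6 -40 F [4.4 1.6 0.1] gap 31 g 33
t13.72 tcp [454.2 -77.9 105.6] rad 104.1 th 174.4 yawerr -2.1 rpy [-179.9    0.    82.3] q6 -8 F [-6.6  0.4  8.5] gap 31 g 34
```

```bash

python3 -m handwheel '[[0.0064,0.0001,0,0,0,3.5,0.02],[0.0064,0.0001,0,0,0,3.5,0.02],[0.0064,0.0001,0,0,0,3.5,0.02],[0.0064,0.0001,0,0,0,3.5,0.02],[0.0064,0.0001,0,0,0,3.5,0.02],[0.0055,0.0001,0,0,0,3,0.02],[0.0046,0.0001,0,0,0,2.5,0.02],[0.0037,0.0001,0,0,0,2,0.02]]' >/dev/null
python3 -m handwheel '[[0.0027,0,0,0,0,1.5,0.02],[0.0022,0,0,0,0,1,0.02],[0.0016,0,0,0,0,0.8,0.02],[0.0011,0,0,0,0,0.3,0.02],[0.0007,0,0,0,0,0,0.02],[0,0,0,0,0,0,0.02],[0,0,0,0,0,0,0.02]]' >/dev/null
python3 - <<'E'
from h import *
s,_=st()
im,d=r.snapshot("wrist");cv2.imwrite("pics/w2.png",im)
im,d=r.snapshot("top");cv2.imwrite("pics/t2.png",cv2.resize(im[125:245,215:335],(600,600),interpolation=cv2.INTER_CUBIC))
E
```

```text
t14.97 tcp [473.3 -27.  105.5] rad 104.2 th 144.1 yawerr -0.2 rpy [-179.8    0.    53.9] q6 27 F [-9.6  6.8 12.8] gap 31 g 34
```

View pics/w2.png

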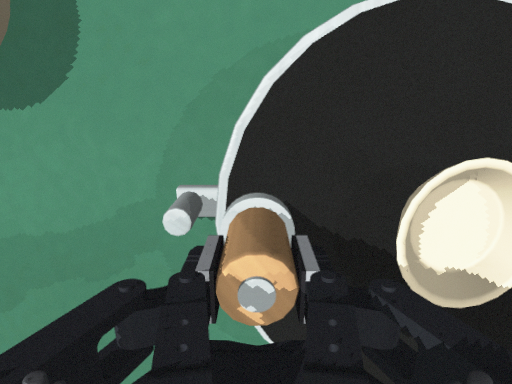

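The knob is held facing the pin: the pin foot at (200,200) lines up with the knob foot at (258,205). I'll relax the radial load, open and lift.

```bash

python3 -m handwheel '[[0,-0.0005,0,0,0,0,0.02],[0,-0.0005,0,0,0,0,0.02],[0,0,0,0,0,0,0.02]]' 20 >/dev/null
python3 -c "
from h import *
st()"
python3 -m handwheel '[[0,0,0,0,0,0,0.04],[0,0,0,0,0,0,0.06],[0,0,0,0,0,0,0.085],[0,0,0,0,0,0,0.085],[0,0,0,0,0,0,0.085],[0,0,0,0,0,0,0.085]]' >/dev/null
python3 -m handwheel '[[0,0,-0.005,0,0,0,0.085],[0,0,-0.012,0,0,0,0.085],[0,0,-0.015,0,0,0,0.085],[0,0,-0.015,0,0,0,0.085],[0,0,-0.015,0,0,0,0.085],[0,0,-0.015,0,0,0,0.085],[0,0,-0.01,0,0,0,0.085],[0,0,0,0,0,0,0.085]]' >/dev/null
python3 - <<'E'
from h import *
st();knob();st()
s=r.sense();im,d=r.snapshot("wrist");cv2.imwrite("pics/w3.png",im)
knob()
E
```

```text
t15.32 tcp [473.2 -27.  105.6] rad 104.4 th 144.2 yawerr -0.3 rpy [-179.9    0.    53.9] q6 27 F [-6.   5.2  8.7] gap 31 g 34
t16.48 tcp [475.7 -28.1 195.8] rad 101.7 th 143.9 yawerr 0.1 rpy [ 1.797e+02 -1.000e-01  5.390e+01] q6 27 F [ 1.1 -0.9  0.4] gap 85 g 0
knob t16.48 [472.6 -27.4] mean [473.2 -26.7] r 15.8 n1805 z122 rad 104.6 th 144.51
t16.53 tcp [475.  -28.1 194.1] rad 102.2 th 144.1 yawerr -0.2 rpy [ 1.798e+02 -1.000e-01  5.390e+01] q6 27 F [ 0.5 -0.6 -0.1] gap 85 g 0
knob t16.58 [472.5 -27.6] mean [473.2 -26.7] r 16.0 n1861 z122 rad 104.6 th 144.67
```

View pics/w3.png

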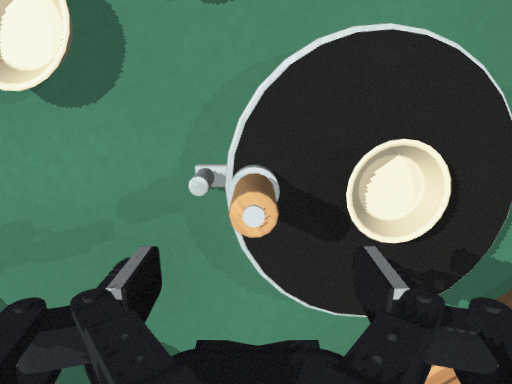

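The knob at (254,216) stands released beside the pin at (199,185), with the dish centred. One drift check before handing in.

```bash

python3 -m handwheel '[[0,0,-0.002,0,0,0,0.085],[0,0,-0.002,0,0,0,0.085],[0,0,0,0,0,0,0.085],[0,0,0,0,0,0,0.085],[0,0,0,0,0,0,0.085],[0,0,0,0,0,0,0.085],[0,0,0,0,0,0,0.085],[0,0,0,0,0,0,0.085]]' >/dev/null
python3 - <<'E'
from h import *
t,th=knob();st()
if abs(th-144.6)<1.5: print(r.hand_in())
E
```

```text
knob t17.30 [472.7 -27.4] mean [473.2 -26.8] r 15.7 n1798 z122 rad 104.5 th 144.53
t17.35 tcp [473.9 -27.9 196.1] rad 103.2 th 144.3 yawerr -0.4 rpy [-180.     0.    53.9] q6 27 F [-0.2 -0.2  0.2] gap 85 g 0
the job is handed in; nothing more can be done
None
```

I finished the run-down test and handed it in, but the hand-in gave no verdict: the turntable was spun up to about 1 rad/s and followed untouched for about 6 s (still at about 0.41 rad/s at the end), then the knob was parked within about 1° of the pin and let go, with the dish still near the middle.

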